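Make up the brass and the woodwork cleaning kits

TASK

Make up the two cleaning kits for the volunteers from the stock on the table: the green tray, for the brass, gets the white polish tin and the pale wooden brush; the blue tray, for the woodwork, gets the brown wax tin and the dark wooden brush. Stand each tin upright in its tray's square bay and lay each brush bristles down in the long bay, flat on the tray floor, without ever tipping a tin over. Leave the spare green tin, the red brush and the mug where they are.

Things in the scene. Friction and masses are not known exactly. Their poses are not given: they have to be found in the camera images.
- polish_tin_mid (a point): Metal polish: the tall white tin with red and blue bands and a blue lid; a round closed tin 60 mm in diameter and 85 mm tall, standing upright. This point is its centre, half-way up (42.5 mm above its foot); z points up through the lid.
- wax_tin_mid (a point): Furniture wax: the low dark-brown tin with thin yellow bands and a yellow lid; a round closed tin 60 mm in diameter and 56 mm tall, standing upright. This point is its centre, half-way up (28 mm above its foot); z points up through the lid.
- spare_tin_mid (a point): Spare tin, stays where it is: green with a cream band and a black lid; a round closed tin 60 mm in diameter and 70 mm tall, standing upright. This point is its centre, half-way up (35 mm above its foot); z points up through the lid.
- pale_brush_mid (a point): Block brush with a pale wooden back and off-white bristles, lying bristles down: 150 mm long (x), 48 mm wide (y), 55 mm tall; the wooden back is the upper 20 mm, the bristles the lower 35 mm. This point is its centre, 27.5 mm above its underside; z points up. Either end may lead. Grip it across the wooden back.
- dark_brush_mid (a point): Block brush with a dark-brown wooden back and black bristles, lying bristles down: 150 mm long (x), 48 mm wide (y), 55 mm tall; the wooden back is the upper 20 mm, the bristles the lower 35 mm. This point is its centre, 27.5 mm above its underside; z points up. Either end may lead. Grip it across the wooden back.
- red_brush_mid (a point): Spare wire brush, stays where it is: block brush with a red-painted back and brass bristles, lying bristles down: 150 mm long (x), 48 mm wide (y), 55 mm tall; the wooden back is the upper 20 mm, the bristles the lower 35 mm. This point is its centre, 27.5 mm above its underside; z points up. Either end may lead. Grip it across the wooden back.
- green_tray: Green tray, fixed: 180 (x) by 160 (y) mm, floor 4 mm thick, rim and dividers 15 mm high, 4 mm thick. Origin: centre of its underside, z up. Long bay 172 by 70 mm centred at x 0, y -41 mm; square bay 78 by 78 mm at x -47, y +37; third bay taken by a brass door knob, 52 mm wide, 45 mm tall, at x +41, y +37. Bays leave too little room for fingers: grip high, fingertips above the rim.
- blue_tray: Blue tray, fixed: 180 (x) by 160 (y) mm, floor 4 mm thick, rim and dividers 15 mm high, 4 mm thick. Origin: centre of its underside, z up. Long bay 172 by 70 mm centred at x 0, y -41 mm; square bay 78 by 78 mm at x -47, y +37; third bay taken by a wooden finial, 50 mm wide, 49 mm tall, at x +41, y +37. Bays leave too little room for fingers: grip high, fingertips above the rim.
- mug: A white tea mug, 82 mm across and 95 mm tall, with a handle at +y; stands beside the stock and stays there. Origin: centre of its foot.

How it is judged:
At the end, for the whole second after the job is handed in: Each tin within 12 mm of the centre of its tray's square bay, each brush within 15 mm along and 13 mm across and 0.25 rad in its long bay; all flat on the floor (5 mm), upright (0.1 rad) and at rest; spare tin, red brush and mug within 20 mm of their starts (x of polish_tin_mid in the frame of green_tray between -0.059 and -0.035 m and y of polish_tin_mid in the frame of green_tray between 0.025 and 0.049 m and z of polish_tin_mid in the frame of green_tray between 0.0415 and 0.0515 m and angle between each of polish_tin_mid, pale_brush_mid, wax_tin_mid, dark_brush_mid's own z axis and vertical below 0.1 rad and linear speed of each of polish_tin, pale_brush, wax_tin, dark_brush below 0.02 m/s and x of pale_brush_mid in the frame of green_tray between -0.015 and 0.015 m and y of pale_brush_mid in the frame of green_tray between -0.054 and -0.028 m and z of pale_brush_mid in the frame of green_tray between 0.0265 and 0.0365 m and angle between the x axis of pale_brush_mid and the x axis of green_tray, either way round below 0.25 rad and x of wax_tin_mid in the frame of blue_tray between -0.059 and -0.035 m and y of wax_tin_mid in the frame of blue_tray between 0.025 and 0.049 m and z of wax_tin_mid in the frame of blue_tray between 0.027 and 0.037 m and x of dark_brush_mid in the frame of blue_tray between -0.015 and 0.015 m and y of dark_brush_mid in the frame of blue_tray between -0.054 and -0.028 m and z of dark_brush_mid in the frame of blue_tray between 0.0265 and 0.0365 m and angle between the x axis of dark_brush_mid and the x axis of blue_tray, either way round below 0.25 rad and distance of each of spare_tin_mid, red_brush_mid, mug from where it was at the start of the episode below 0.02 m); the robot touches nothing.
It fails at once if the spare green tin is moved by more than 20 mm (distance of spare_tin_mid from where it was at the start of the episode above 0.02 m).
It fails at once if the spare red brush is moved by more than 20 mm (distance of red_brush_mid from where it was at the start of the episode above 0.02 m).
It fails at once if the mug is moved by more than 20 mm (distance of mug from where it was at the start of the episode above 0.02 m).
It fails at once if the polish tin is tipped over (angle between polish_tin_mid's own z axis and vertical above 0.7 rad).
It fails at once if the wax tin is tipped over (angle between wax_tin_mid's own z axis and vertical above 0.7 rad).
It also fails if it takes over 109 s, if anything falls off the work surface, if the arm or the gripper's body presses on something with over 40 N, if the wrist force passes 120 N, or if a joint passes its speed limit or range.

ROBOT

A 6-joint arm with a two-finger parallel gripper is mounted at the origin on the work surface. World frame = base frame: x ahead of the robot, y to its left, z up, the work surface at z = 0. Lengths are in m, angles in rad, forces in N, time in s.
With the tool pointing down it reaches from about 0.2 to 0.875 m from the base axis. Payload 3.4 kg.
Tool frame: the origin (TCP) lies midway between the tips of the shut fingers; the grasp point (between the pads) lies 19 mm behind it; z points along the fingers, y is the line along which they close (so a half turn about z gives the same grasp; the last joint's range is limited). The gripper opens to 94 mm and grips with 3 to 60 N. Pads are 16 mm wide; open, the fingers measure 119 mm over their backs; the gripper's body (75 mm by 177 mm) begins 78 mm behind the grasp point.
Start: joints at [1.011, 0.276, 1.505, -0, 1.361, -0.121], TCP at [0.244, 0.521, 0.205] pointing down, gripper open.
Joint ranges: [-2.89, 2.89], [-0.75, 2.08], [0.22, 2.7], [-1.18, 4.32], [0.11, 2.71], [-2.7, 2.7]. Speed limits (rad/s): [2.57, 2.57, 3.14, 3.14, 3.14, 3.14].

INTERFACE

Orientations are given as a unit quaternion [w, x, y, z].
In Python, from plant import observe, optics, workorder gives the robot as it stands.
- The arm moves only by the shell command python3 -m creep 'ROWS' [OPENING] [FORCE]. ROWS is JSON, one flat list of numbers, 4 for each row, row after row: the shift along the tool's x, y, z in m, then the turn about the tool's z in degrees. In form: [dx, dy, dz, yaw, dx, dy, dz, yaw, ...]. A call has 1 to 12 rows; each row shifts and turns the commanded pose from where the row before left it, along the tool's axes as they then stand; what a row does not reach is not made up. A row lasts 1/12 s, in which the tool goes at most 41.7 mm and 7.16 degrees, less where a joint would pass 70% of its speed; a pose out of reach is approached as far as the arm can. A call is refused whole if a number of a shift passes 0.0417 or a number of a turn 7.16, either way. A call with a gripper value outside its range is refused whole. OPENING is the closure, from 0 (fully open) to 1 (shut), set as the call begins (- or left out, the last holds). The fingers move at their own pace and stop on an object; FORCE is the grip in N (left out, the last holds). Time passes only in rows, so rows that do not move let the fingers close. It gives the time, the measured TCP pose, the force and the opening at its end, in the units of the state.
- observe(): the state, without advancing time (a new reading comes with each control period).
- optics.camera(name): name is "side" or "top" or "wrist"; returns (picture, depth): 420x560x3 uint8, red, green, blue; 420x560 float32, m along the optical axis (not along the pixel's ray), 0 where there is no reading.
- optics.camera_params(name): a dict with "mtx" (3x3 intrinsics, pixels), "R" (3x3) and "t" (3): a world point X has camera coordinates R X + t. Camera axes: x right, y down, z forward; pixel columns grow to the right and rows downward; lengths in m; the calibration is good to about 2 mm. A picture is of the moment at which its call begins: read the wrist's pose just before it. camera_params takes no time and is no camera call; for the wrist camera it gives the pose at the moment of the call.
- workorder.job_done(): hands the job in, once; it reports no verdict.
Trained networks look in the newest picture that a camera, given by its name, has taken for a name from the list of things; names that differ only in an ending like _2 or _b are one class to them, and where a whole thing is asked for, a point or a joint stands for the part that bears it (a point fixed in the world has none). Each returns a list of dicts, best first, with "confidence" (0 to 1); they miss things now and then, are a little off and sometimes report something else, mostly with a low value. They report only what shows in the picture. A call takes as long as a camera call.
- optics.cut_out(camera, thing): "region" (420x560 bool, what is visible of it) and "point" ([column, row] in pixels, amid what is visible of it).
The state is a dict: "time_s": time; "joint_positions": joint angles; "qvel": joint speeds; "joint_efforts": joint torques, N m; "eef_pos": TCP position; "ee_rot": TCP orientation; "ft_force": force on the tool from outside, world axes, zero at the start; "moment": the same for the moment, N m; "grip_width": finger opening in m.
Only numpy, scipy, OpenCV 4.12 (cv2) and the standard library are available. Lean on these libraries where they do the work, as an engineer would, in place of code of your own. Each camera call takes 0.05 s, during which the arm holds its last target. There are 200 camera calls.

## Working session

There is one attempt and no reset: what is moved stays moved. The work goes in short steps, Python scripts to look and compute and a shell command to move; the robot and the scene stay as the last step left them, time stands still between calls to the robot, and variables do not carry over. Pictures are saved under pics/ and viewed, on a budget of 14 in all, crops included, one or two more only if the job needs it, and the job is handed in when it is done.

```bash
ls; mkdir -p pics; python3 - <<'E'
from plant import observe, optics
import cv2
s=observe(); print(s['time_s'],s['eef_pos'],s['ee_rot'],s['grip_width'])
a,_=optics.camera('top'); b,_=optics.camera('side')
cv2.imwrite('pics/top0.png',a[:,:,::-1]); cv2.imwrite('pics/side0.png',b[:,:,::-1])
for n in('top','side','wrist'):
  p=optics.camera_params(n); print(n,p['mtx'].tolist() if hasattr(p['mtx'],'tolist') else p['mtx'],p['R'],p['t'])
E
```

```text
pics
0.0 [0.2440068  0.52003435 0.20462103] [-2.90010772e-04  2.17638340e-01  9.76029069e-01 -8.51263453e-04] 0.0937850220692292
top [[453.3741573117607, 0.0, 278.8141975228259], [0.0, 453.3741573117607, 209.6073042460297], [0.0, 0.0, 1.0]] [[ 0.01484988 -0.99985296 -0.00857496]
 [-0.99812421 -0.01431371 -0.0595246 ]
 [ 0.05939311  0.0094428  -0.99819001]] [0.00211572 0.59511974 1.01279   ]
side [[482.5397762160361, 0.0, 280.716572292165], [0.0, 482.5397762160361, 206.97086263899783], [0.0, 0.0, 1.0]] [[ 0.84703875 -0.53126375  0.01685787]
 [-0.25090614 -0.42759824 -0.86845026]
 [ 0.46858454  0.73138128 -0.49548961]] [-0.51857578  0.18739114  0.90910941]
wrist [[301.9374731432954, 0.0, 273.40186387758973], [0.0, 301.9374731432954, 204.9995674004395], [0.0, 0.0, 1.0]] [[ 4.24983617e-01  9.05200706e-01 -7.79187857e-04]
 [ 8.69426020e-01 -4.07947815e-01  2.78705895e-01]
 [ 2.51966905e-01 -1.19122886e-01 -9.60376185e-01]] [-0.57481541 -0.02983007  0.39166708]
```

View pics/top0.png

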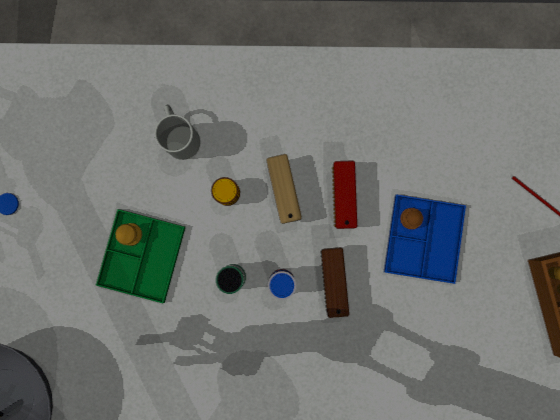

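View pics/side0.png

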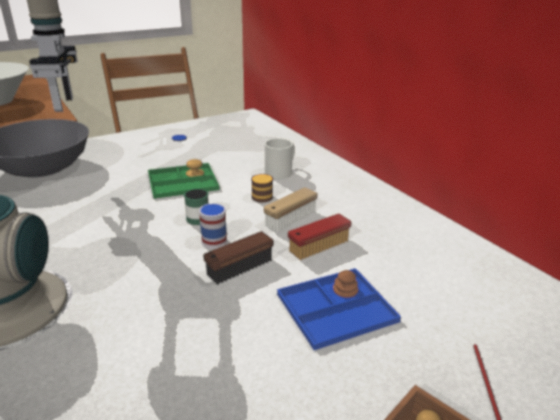

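The top view shows green tray ~(141,255), blue ~(427,238), wax (225,191), polish (282,283), spare (230,279), pale brush (284,188), red (345,195), dark (335,283), mug (177,136). Both knobs sit top-left in their trays, so each tray's +x is roughly world +x. Next I measure from both views.

```bash
cat > h.py <<'E'
import numpy as np, cv2
from plant import observe, optics
def cloud(cam,depth,region,par=None):
    p=par or optics.camera_params(cam); K=np.array(p['mtx']);R=np.array(p['R']);t=np.array(p['t'])
    v,u=np.nonzero(region&(depth>0)); z=depth[v,u]
    c=np.stack([(u-K[0,2])/K[0,0]*z,(v-K[1,2])/K[1,1]*z,z],1)
    return (c-t)@R
def rect(P):
    (c,s,_)=r=cv2.minAreaRect((P[:,:2]*1000).astype(np.float32)); b=cv2.boxPoints(r)
    e=[b[1]-b[0],b[2]-b[1]]; L=max(e,key=np.linalg.norm)
    a=np.degrees(np.arctan2(L[1],L[0]))
    return np.round(c,1),np.round(sorted(s),1),round((a+90)%180-90,1)
E
python3 - <<'E'
from h import *
for cam in('top','side'):
  _,d=optics.camera(cam)
  for n in['polish_tin_mid','wax_tin_mid','spare_tin_mid','pale_brush_mid','dark_brush_mid','red_brush_mid','green_tray','blue_tray','mug']:
    r=optics.cut_out(cam,n)
    if not r: print(cam,n,'none');continue
    g=r[0]['region']
    P=cloud(cam,d,cv2.erode(g.astype(np.uint8),np.ones((2,2)))>0)
    h=np.percentile(P[:,2],90 if 'tray' not in n else 50)
    Q=P[abs(P[:,2]-h)<(.008 if 'tray' not in n else .012)]
    (x,y),rad=cv2.minEnclosingCircle((Q[:,:2]*1000).astype(np.float32))
    print(cam,n,round(r[0]['confidence'],2),len(Q),'top z',round(h*1000),'rect',*rect(Q),'circ',round(x),round(y),round(rad),'med',(np.median(Q,0)*1000).round())
print(observe()['time_s'])
E
```

```text
top polish_tin_mid 0.73 563 top z 87 rect [432.2   1.1] [50.6 59. ] 1.0 circ 432 2 30 med [433.   1.  85.]
top wax_tin_mid 0.65 541 top z 59 rect [632.8 131.3] [55.8 56.6] -34.0 circ 633 131 29 med [632. 131.  56.]
top spare_tin_mid 0.96 551 top z 73 rect [439.4 112.7] [51.5 57.7] -44.2 circ 441 114 29 med [440. 113.  71.]
top pale_brush_mid 0.92 1342 top z 57 rect [6.404e+02 3.000e-01] [ 46.4 146.4] 13.6 circ 640 1 75 med [639.   0.  55.]
top dark_brush_mid 0.63 1450 top z 57 rect [ 436.  -113.9] [ 47.7 148.3] 6.5 circ 436 -113 76 med [ 437. -114.   54.]
top red_brush_mid 0.58 1401 top z 57 rect [ 627.9 -134.1] [ 48.1 146.2] 2.6 circ 628 -131 75 med [ 627. -134.   54.]
top green_tray 0.66 5011 top z 5 rect [485.7 324.9] [158.7 178.1] -14.0 circ 485 325 117 med [478. 321.   5.]
top blue_tray 0.69 5126 top z 4 rect [ 533.8 -324.2] [166.6 178.7] -8.3 circ 534 -324 119 med [ 529. -329.    4.]
top mug 0.51 504 top z 73 rect [441.4 112. ] [52.6 52.7] 27.5 circ 442 113 28 med [442. 112.  71.]
side polish_tin_mid 0.98 316 top z 87 rect [430.   -4.6] [53.1 54.9] -25.8 circ 431 -4 29 med [428
[... 205 characters left out ...]
09 30 med [436. 104.  72.]
side pale_brush_mid 0.92 581 top z 57 rect [634.5  -8.1] [ 44.4 143. ] 12.7 circ 635 -8 73 med [630. -12.  56.]
side dark_brush_mid 0.8 963 top z 57 rect [ 434.6 -120.8] [ 44.2 150.8] 5.6 circ 435 -123 77 med [ 426. -126.   56.]
side red_brush_mid 0.6 769 top z 57 rect [ 625.3 -141.4] [ 45.8 147.1] 1.8 circ 625 -143 75 med [ 619. -147.   56.]
side green_tray 0.74 1697 top z 7 rect [487.3 334.5] [184.1 197.2] 78.7 circ 487 335 128 med [479. 316.   7.]
side blue_tray 0.94 5469 top z 6 rect [ 531.9 -325.5] [162.  180.5] -8.2 circ 532 -326 119 med [ 524. -338.    6.]
side mug 0.68 240 top z 91 rect [750.9 233.8] [77.2 85.6] 49.9 circ 748 235 44 med [747. 225.  90.]
1.1
```

```bash
cat >> h.py <<'E'
from scipy.spatial.transform import Rotation as Ro
def plan(x,y,z=None,ax=None):
    "tool-axis shift in mm to world x,y,z (mm); ax = wanted angle of tool x (deg, mod 180): turn about tool z, to be done AFTER the shift"
    s=observe(); q=s['ee_rot']; R=Ro.from_quat([q[1],q[2],q[3],q[0]]).as_matrix(); p=np.array(s['eef_pos'])*1000
    z=p[2] if z is None else z
    d=R.T@(np.array([x,y,z])-p); a=np.degrees(np.arctan2(R[1,0],R[0,0]))
    print('t',round(s['time_s'],2),'at',p.round(1),'xang',round(a,1),'w',round(s['grip_width']*1000,1),'shift',d.round(1),'turn',None if ax is None else round(-((ax-a+90)%180-90),1))
def wrist(n,view=None,band=.008,tray=False):
    par=optics.camera_params('wrist'); im,d=optics.camera('wrist')
    if view: cv2.imwrite(view,im[:,:,::-1])
    r=optics.cut_out('wrist',n)
    if not r: print(n,'none');return
    P=cloud('wrist',d,r[0]['region'],par); h=np.percentile(P[:,2],50 if tray else 90)
    Q=P[abs(P[:,2]-h)<(.012 if tray else band)]
    c,rad=cv2.minEnclosingCircle((Q[:,:2]*1000).astype(np.float32))
    print(n,round(r[0]['confidence'],2),len(Q),'z',round(h*1000,1),'rect',*rect(Q),'circ',np.round(c,1),round(rad,1))
E
python3 -m creep '[-0.028,-0.028,0,0,-0.028,-0.028,0,0,-0.028,-0.028,0,0,-0.028,-0.028,0,0,-0.028,-0.028,0,0,-0.028,-0.028,0,0,-0.028,-0.028,0,0,-0.028,-0.028,0,0,-0.028,-0.028,0,0,-0.028,-0.028,0,0,-0.028,-0.028,0,-5.5,-0.028,-0.028,0,-5.5]' 0 20
python3 - <<'E'
from h import *
wrist('polish_tin_mid','pics/w1.png'); wrist('spare_tin_mid'); plan(432,1,None,166)
E
```

```text
time_s: 2.1
eef_pos: [0.4079, 0.0758, 0.2058]
ee_rot: [0.0, 0.124, 0.992, 0.0]
ft_force: [0.8, 0.7, 0.3]
grip_width: 0.094
polish_tin_mid 0.57 2013 z 86.3 rect [429.7   3.4] [54.6 58.2] 25.0 circ [431.1   1.3] 30.3
spare_tin_mid 0.74 2236 z 71.4 rect [439.6 113.2] [58.4 59. ] 16.7 circ [439.6 113.8] 30.2
t 2.3 at [408.4  76.9 205.5] xang 165.2 w 93.9 shift [-42.2 -67.3  -0.1] turn -0.8
```

View pics/w1.png

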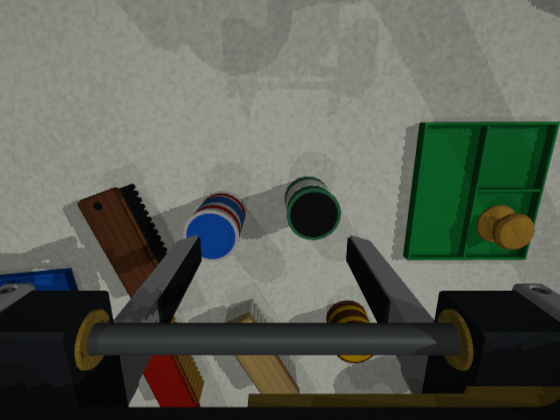

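The wrist view shows the polish tin's lid at (211,232), the spare at (313,210) and the green tray on the right. It agrees with the top camera (432, 1).

```bash
python3 -m creep '[-0.014,-0.0225,0,-0.8,-0.014,-0.0225,0,0,-0.014,-0.0225,0,0,0,0,0.03,0,0,0,0.03,0,0,0,0.03,0,0,0,0,0]'
python3 - <<'E'
from h import *
wrist('green_tray',tray=True); plan(432,1,45,166)
E
```

```text
time_s: 2.88
eef_pos: [0.4277, 0.0042, 0.1111]
ee_rot: [-0.006, 0.119, 0.993, 0.001]
ft_force: [-1.0, 0.4, 0.5]
grip_width: 0.0943
green_tray 0.81 6664 z 4.7 rect [471.9 271.7] [ 56.2 179.6] -13.1 circ [471.4 267.5] 92.0
t 2.98 at [431.9   3.4 115.3] xang 166.4 w 94.0 shift [-0.9 -2.4 70.3] turn 0.4
```

```bash
python3 -m creep '[-0.001,-0.002,0.018,0,0,0,0.018,0,0,0,0.018,0,0,0,0.016,0,0,0,0,0,0,0,0,0]' 0 25
python3 -m creep '[0,0,0,0,0,0,0,0,0,0,0,0,0,0,0,0,0,0,0,0,0,0,0,0,0,0,0,0,0,0,0,0]' 0.9 25
python3 - <<'E'
from h import *
plan(432,1,45,166)
E
```

```text
time_s: 3.48
eef_pos: [0.4343, 0.0003, 0.0468]
ee_rot: [0.001, 0.119, 0.993, 0.0]
ft_force: [-0.7, -0.5, 0.3]
grip_width: 0.0939
time_s: 4.15
eef_pos: [0.4334, -0.0002, 0.0458]
ee_rot: [0.0, 0.12, 0.993, 0.0]
ft_force: [-0.5, 0.2, 4.3]
grip_width: 0.0596
t 4.15 at [ 4.334e+02 -2.000e-01  4.580e+01] xang 166.3 w 59.6 shift [1.7 0.8 0.8] turn 0.3
```

```bash
python3 -m creep '[0,0,-0.02,0,0,0,-0.03,0,0,0,-0.04,0,0,0,-0.04,0,0,0,-0.02,0,0,0,0,0]'
python3 -m creep '[0.0062,0.0304,0,0,0.0062,0.0304,0,0,0.0062,0.0304,0,0,0.0062,0.0304,0,0,0.0062,0.0304,0,0,0.0062,0.0304,0,0,0.0062,0.0304,0,0,0.0062,0.0304,0,0,0.0062,0.0304,0,0,0.0062,0.0304,0,0,0.0062,0.0304,0,0,0.0062,0.0304,0,0]'
python3 -m creep '[0,0,0,0,0,0,0,0,0,0,0,0]'
python3 - <<'E'
from h import *
wrist('green_tray','pics/w2.png',tray=True); plan(449,372,48,166)
E
```

```text
time_s: 4.65
eef_pos: [0.4362, -0.0008, 0.1997]
ee_rot: [0.005, 0.119, 0.993, -0.0]
ft_force: [0.7, -0.5, -1.2]
grip_width: 0.0593
time_s: 5.65
eef_pos: [0.4461, 0.3725, 0.1926]
ee_rot: [-0.002, 0.119, 0.993, -0.002]
ft_force: [1.5, -0.3, -2.4]
grip_width: 0.0594
time_s: 5.9
eef_pos: [0.4463, 0.3706, 0.1933]
ee_rot: [-0.001, 0.119, 0.993, -0.002]
ft_force: [-0.4, -0.1, -1.8]
grip_width: 0.0599
green_tray 0.98 8033 z 4.1 rect [472.6 326.7] [155.2 167.4] 75.5 circ [472.9 327.4] 110.5
t 6.0 at [446.9 370.3 194.4] xang 166.2 w 59.5 shift [ -1.8   2.5 146.4] turn 0.2
```

View pics/w2.png

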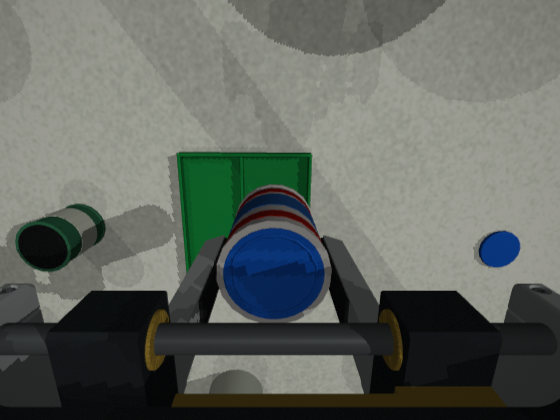

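```bash
python3 -m creep '[-0.003,0.0025,0.03,0,0,0,0.03,0,0,0,0.03,0,0,0,0.02,0,0,0,0.012,0,0,0,0.01,0,0,0,0.006,0,0,0,0,0,0,0,0.003,0,0,0,0,0]'
python3 - <<'E'
from h import *
plan(450.5,372,49.5,166)
E
```

```text
time_s: 6.83
eef_pos: [0.4514, 0.3736, 0.0551]
ee_rot: [0.001, 0.12, 0.993, 0.0]
ft_force: [-0.0, -0.2, -1.1]
grip_width: 0.0597
t 6.83 at [451.4 373.6  55.1] xang 166.3 w 59.7 shift [ 0.5 -1.8  5.6] turn 0.3
```

```bash
python3 -m creep '[0,-0.0015,0.003,0,0,0,0.002,0,0,0,0.0005,0,0,0,0,0]'
python3 -m creep '[0,0,0,0,0,0,0,0,0,0,0,0,0,0,0,0]' 0.2
python3 -m creep '[0,0,-0.01,0,0,0,-0.02,0,0,0,-0.03,0,0,0,-0.03,0,0,0,-0.03,0,0,0,-0.02,0]'
python3 - <<'E'
from h import *
wrist('polish_tin_mid'); plan(632.5,131,None,172)
E
```

```text
time_s: 7.17
eef_pos: [0.4509, 0.3722, 0.0498]
ee_rot: [0.0, 0.119, 0.993, 0.0]
ft_force: [-1.3, 0.1, 3.6]
grip_width: 0.0596
time_s: 7.5
eef_pos: [0.4505, 0.3721, 0.0489]
ee_rot: [-0.0, 0.119, 0.993, 0.0]
ft_force: [0.7, -1.1, -0.1]
grip_width: 0.075
time_s: 8.0
eef_pos: [0.4514, 0.3727, 0.1929]
ee_rot: [0.002, 0.119, 0.993, 0.001]
ft_force: [-0.5, -0.8, 0.3]
grip_width: 0.0756
polish_tin_mid 0.58 2829 z 90.4 rect [448.2 373.3] [58.5 58.9] -70.0 circ [448.5 373.3] 30.0
t 8.1 at [452.8 373.6 193.9] xang 166.3 w 75.1 shift [-2.321e+02 -1.931e+02  2.000e-01] turn -5.7
```

Polish tin is in place (448.3, 373.3 against the target 449, 372). Next is the wax tin.

```bash
python3 -m creep '[-0.0232,-0.0193,0,0,-0.0232,-0.0193,0,0,-0.0232,-0.0193,0,0,-0.0232,-0.0193,0,0,-0.0232,-0.0193,0,0,-0.0232,-0.0193,0,0,-0.0232,-0.0193,0,0,-0.0232,-0.0193,0,0,-0.0232,-0.0193,0,0,-0.0232,-0.0193,0,-2.9,0,0,0,-2.8,0,0,0,0]' 0
python3 - <<'E'
from h import *
wrist('wax_tin_mid'); plan(632.5,131,27,172)
E
```

```text
time_s: 9.1
eef_pos: [0.6302, 0.1278, 0.1871]
ee_rot: [-0.001, 0.071, 0.997, -0.0]
ft_force: [0.5, -0.1, -0.1]
grip_width: 0.0938
wax_tin_mid 0.81 2383 z 57.4 rect [633.1 130. ] [58.9 59.3] 14.3 circ [633.2 130.2] 30.1
t 9.2 at [629.3 129.6 187.8] xang 171.9 w 93.7 shift [ -3.4   1.8 160.8] turn -0.1
```

```bash
python3 -m creep '[-0.0035,0.0012,0.03,0,0,0,0.03,0,0,0,0.03,0,0,0,0.03,0,0,0,0.02,0,0,0,0.015,0,0,0,0.005,0,0,0,0,0]'
python3 -m creep '[0,0,0,0,0,0,0,0,0,0,0,0,0,0,0,0,0,0,0,0,0,0,0,0,0,0,0,0,0,0,0,0]' 0.9 25
python3 - <<'E'
from h import *
plan(633,130.3,27,172)
a=np.radians(-8.3);R=np.array([[np.cos(a),-np.sin(a)],[np.sin(a),np.cos(a)]]);c=np.array([533.3,-324.5])
print(c+R@[-47,37],c+R@[0,-41])
E
```

```text
time_s: 9.87
eef_pos: [0.6319, 0.1311, 0.0274]
ee_rot: [-0.002, 0.07, 0.998, -0.0]
ft_force: [-0.3, -0.1, 0.8]
grip_width: 0.0942
time_s: 10.53
eef_pos: [0.6342, 0.1301, 0.0297]
ee_rot: [0.001, 0.07, 0.998, 0.0]
ft_force: [-1.4, 0.1, 3.5]
grip_width: 0.0596
t 10.53 at [634.2 130.1  29.7] xang 172.0 w 59.6 shift [ 1.2 -0.   2.7] turn -0.0
[ 492.13346735 -281.10280436] [ 527.38139576 -365.07055735]
```

```bash
python3 -m creep '[0,0,-0.02,0,0,0,-0.03,0,0,0,-0.04,0,0,0,-0.04,0,0,0,-0.03,0,0,0,0,0]'
python3 -m creep '[0.0068,-0.0345,0,0,0.0068,-0.0345,0,0,0.0068,-0.0345,0,0,0.0068,-0.0345,0,0,0.0068,-0.0345,0,0,0.0068,-0.0345,0,0,0.0068,-0.0345,0,0,0.0068,-0.0345,0,0,0.0068,-0.0345,0,0,0.0068,-0.0345,0,0,0.0068,-0.0345,0,0,0.0068,-0.0345,0,0]'
python3 -m creep '[0,0,0,0,0,0,0,0,0,0,0,0]'
python3 - <<'E'
from h import *
wrist('blue_tray','pics/w3.png',tray=True); plan(493,-281,34.5,171.7)
E
```

```text
time_s: 11.03
eef_pos: [0.6377, 0.1308, 0.1964]
ee_rot: [0.007, 0.07, 0.998, 0.001]
ft_force: [0.8, -0.4, -0.8]
grip_width: 0.0595
time_s: 12.03
eef_pos: [0.4937, -0.2692, 0.1874]
ee_rot: [-0.001, 0.07, 0.998, 0.001]
ft_force: [0.4, -0.2, -1.1]
grip_width: 0.0597
time_s: 12.28
eef_pos: [0.4946, -0.2676, 0.1877]
ee_rot: [-0.001, 0.07, 0.998, 0.001]
ft_force: [0.4, -0.2, -1.1]
grip_width: 0.0594
blue_tray 0.78 9878 z 4.1 rect [ 535.2 -325.5] [159.8 189.7] -10.5 circ [ 535. -327.] 123.0
t 12.38 at [ 495.2 -266.9  188.3] xang 172.0 w 59.7 shift [ 1.000e-01 -1.450e+01  1.537e+02] turn 0.3
```

View pics/w3.png

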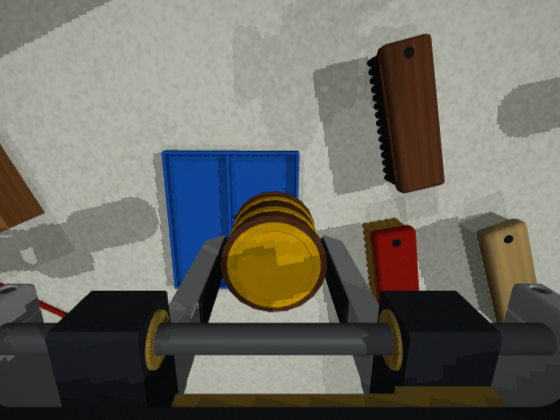

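The blue tray (163–300, 150–290) sits square under the gripper and the wax tin hangs upright. The long bay is on the left, empty.

```bash
python3 -m creep '[0,-0.0145,0.03,0,0,0,0.03,0,0,0,0.03,0,0,0,0.02,0,0,0,0.015,0,0,0,0.013,0,0,0,0.007,0,0,0,0,0,0,0,0.003,0,0,0,0,0]'
python3 - <<'E'
from h import *
plan(493.5,-281.3,33.5,171.7)
E
```

```text
time_s: 13.22
eef_pos: [0.4938, -0.2824, 0.0414]
ee_rot: [0.0, 0.07, 0.998, -0.0]
ft_force: [0.7, -0.2, -0.8]
grip_width: 0.059
t 13.22 at [ 493.8 -282.4   41.4] xang 172.0 w 59.0 shift [0.4 1.1 7.9] turn 0.3
```

```bash
python3 -m creep '[0,0.001,0.004,0,0,0,0.003,0,0,0,0.0015,0,0,0,0,0]'
python3 -m creep '[0,0,0,0,0,0,0,0,0,0,0,0,0,0,0,0]' 0.2
python3 -m creep '[0,0,-0.01,0,0,0,-0.02,0,0,0,-0.03,0,0,0,-0.03,0,0,0,-0.03,0,0,0,-0.03,0,0,0,0,0]'
python3 - <<'E'
from h import *
wrist('wax_tin_mid'); wrist('blue_tray',tray=True); wrist('dark_brush_mid'); plan(436,-114,27,6.5)
E
```

```text
time_s: 13.55
eef_pos: [0.4936, -0.2817, 0.0337]
ee_rot: [0.001, 0.07, 0.998, -0.0]
ft_force: [-1.2, 1.7, 5.5]
grip_width: 0.0598
time_s: 13.88
eef_pos: [0.4933, -0.2817, 0.0324]
ee_rot: [0.0, 0.07, 0.998, 0.0]
ft_force: [-0.3, 0.5, 0.4]
grip_width: 0.0747
time_s: 14.47
eef_pos: [0.4965, -0.284, 0.1896]
ee_rot: [0.005, 0.07, 0.998, -0.003]
ft_force: [-0.0, 0.3, -0.3]
grip_width: 0.0752
wax_tin_mid 0.63 2453 z 61.4 rect [ 492.8 -281.2] [59.  59.1] -0.3 circ [ 492.8 -281.2] 30.1
blue_tray 0.78 12964 z 4.4 rect [ 532.8 -324.6] [167.4 179.6] -8.5 circ [ 533.1 -325.6] 119.8
dark_brush_mid 0.65 7844 z 55.7 rect [ 435.8 -116.3] [ 48. 150.] 6.0 circ [ 436.  -116.3] 76.9
t 14.77 at [ 492.4 -281.   180.9] xang 172.0 w 75.4 shift [ 78.7 157.2 154.4] turn -14.5
```

```bash
python3 -m creep '[0.0131,0.026,0,0,0.0131,0.026,0,0,0.0131,0.026,0,0,0.0131,0.026,0,0,0.0131,0.026,0,0,0.0131,0.026,0,0,0,0,0,-7.1,0,0,0,-7.1,0,0,0,0]' 0.2
python3 - <<'E'
from h import *
wrist('dark_brush_mid'); plan(436,-115.8,27,6.2)
E
```

```text
time_s: 15.52
eef_pos: [0.4364, -0.1154, 0.1815]
ee_rot: [-0.001, -0.055, 0.998, 0.0]
ft_force: [0.1, 0.3, -0.3]
grip_width: 0.0749
dark_brush_mid 0.92 6174 z 55.8 rect [ 435.3 -115.5] [ 48.4 148.2] 5.9 circ [ 435.  -115.3] 76.4
t 15.62 at [ 436.8 -116.   181.7] xang -174.0 w 74.9 shift [6.000e-01 1.000e-01 1.547e+02] turn -0.2
```

```bash
python3 -m creep '[0.0012,0,0.03,0,0,0,0.03,0,0,0,0.03,0,0,0,0.03,0,0,0,0.02,0,0,0,0.01,0,0,0,0.003,0,0,0,0,0]'
python3 -m creep '[0,0,0,0,0,0,0,0,0,0,0,0,0,0,0,0,0,0,0,0,0,0,0,0,0,0,0,0,0,0,0,0]' 0.95 30
python3 - <<'E'
from h import *
plan(436,-115.5,27,6.2)
E
```

```text
time_s: 16.28
eef_pos: [0.4354, -0.1164, 0.0284]
ee_rot: [-0.001, -0.053, 0.999, 0.001]
ft_force: [0.1, -0.6, 0.6]
grip_width: 0.0751
time_s: 16.95
eef_pos: [0.4365, -0.1163, 0.0301]
ee_rot: [0.001, -0.054, 0.999, -0.0]
ft_force: [-0.7, 0.8, 5.1]
grip_width: 0.0478
t 16.95 at [ 436.5 -116.3   30.1] xang -173.8 w 47.8 shift [0.4 0.8 3.1] turn -0.0
```

```bash
python3 -m creep '[0,0,-0.02,0,0,0,-0.03,0,0,0,-0.04,0,0,0,-0.04,0,0,0,-0.02,0,0,0,0,0]'
python3 -m creep '[-0.0071,-0.0286,0,0,-0.0071,-0.0286,0,0,-0.0071,-0.0286,0,0,-0.0071,-0.0286,0,0,-0.0071,-0.0286,0,0,-0.0071,-0.0286,0,0,-0.0071,-0.0286,0,0,-0.0071,-0.0286,0,0,-0.0071,-0.0286,0,5,0,0,0,5,0,0,0,4.5,0,0,0,0]'
python3 -m creep '[0,0,0,0,0,0,0,0]'
python3 - <<'E'
from h import *
wrist('dark_brush_mid','pics/w4.png'); plan(528,-365,34,171.7)
E
```

```text
time_s: 17.45
eef_pos: [0.4391, -0.1178, 0.184]
ee_rot: [0.005, -0.054, 0.999, -0.002]
ft_force: [0.4, -0.6, -1.3]
grip_width: 0.048
time_s: 18.45
eef_pos: [0.5262, -0.3652, 0.1761]
ee_rot: [-0.002, 0.074, 0.997, 0.002]
ft_force: [0.6, 0.5, -1.8]
grip_width: 0.048
time_s: 18.62
eef_pos: [0.5267, -0.3647, 0.1781]
ee_rot: [-0.001, 0.072, 0.997, 0.001]
ft_force: [0.6, -0.1, -1.4]
grip_width: 0.048
dark_brush_mid 0.69 17349 z 203.7 rect [ 525.6 -364.4] [ 48.1 148.9] -8.3 circ [ 525.5 -364.6] 76.4
t 18.72 at [ 527.  -364.8  178.9] xang 171.8 w 47.6 shift [-1.100e+00 -1.000e-01  1.449e+02] turn 0.1
```

View pics/w4.png

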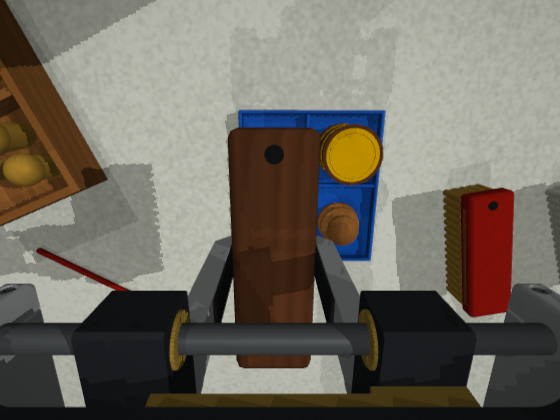

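The brush hangs level and aligned over the long bay (brush ~(273,250), wax tin at (350,155), finial at (340,222)). Its centre is at (525.6, -364.4); the bay centre is (527.4, -365.1).

```bash
python3 -m creep '[-0.0015,0,0.03,0,0,0,0.03,0,0,0,0.03,0,0,0,0.02,0,0,0,0.015,0,0,0,0.008,0,0,0,0.004,0,0,0,0,0,0,0,0,0]'
python3 - <<'E'
from h import *
plan(528.3,-365.3,34,171.7)
E
```

```text
time_s: 19.47
eef_pos: [0.5294, -0.366, 0.0434]
ee_rot: [0.001, 0.072, 0.997, -0.001]
ft_force: [0.6, -0.0, -0.4]
grip_width: 0.0476
t 19.47 at [ 529.4 -366.    43.4] xang 171.7 w 47.6 shift [1.2 0.6 9.4] turn -0.0
```

```bash
python3 -m creep '[0,0.0005,0.004,0,0,0,0.004,0,0,0,0.002,0,0,0,0,0,0,0,0,0]'
python3 -m creep '[0,0,0,0,0,0,0,0,0,0,0,0,0,0,0,0]' 0.3
python3 -m creep '[0,0,-0.01,0,0,0,-0.02,0,0,0,-0.03,0,0,0,-0.03,0,0,0,-0.03,0,0,0,-0.03,0,0,0,0,0]'
python3 - <<'E'
from h import *
wrist('wax_tin_mid'); wrist('dark_brush_mid'); plan(640,0,None,13.6)
E
```

```text
time_s: 19.88
eef_pos: [0.5293, -0.3654, 0.0341]
ee_rot: [0.001, 0.072, 0.997, -0.001]
ft_force: [-0.9, 1.0, 5.2]
grip_width: 0.0478
time_s: 20.22
eef_pos: [0.5289, -0.3651, 0.0324]
ee_rot: [0.0, 0.073, 0.997, 0.0]
ft_force: [0.4, -0.2, -0.2]
grip_width: 0.0657
time_s: 20.8
eef_pos: [0.5318, -0.3676, 0.1902]
ee_rot: [0.005, 0.072, 0.997, -0.004]
ft_force: [0.1, -0.2, 0.7]
grip_width: 0.0661
wax_tin_mid 0.84 2774 z 61.5 rect [ 492.8 -281.7] [58.6 58.9] -15.7 circ [ 492.8 -281.1] 30.1
dark_brush_mid 0.88 6191 z 59.8 rect [ 527.9 -364.7] [ 48.2 147.7] -8.6 circ [ 527.6 -366. ] 76.3
t 21.0 at [ 528.2 -364.5  181.5] xang 171.7 w 66.0 shift [-5.790e+01  3.769e+02  3.000e-01] turn -21.9
```

Blue kit is right. Now the pale brush.

```bash
python3 -m creep '[-0.0058,0.0377,0,0,-0.0058,0.0377,0,0,-0.0058,0.0377,0,0,-0.0058,0.0377,0,0,-0.0058,0.0377,0,0,-0.0058,0.0377,0,0,-0.0058,0.0377,0,0,-0.0058,0.0377,0,0,-0.0058,0.0377,0,0,-0.0058,0.0377,0,-7,0,0,0,-7,0,0,0,-7]' 0.2
python3 -m creep '[0,0,0,-1,0,0,0,0]'
python3 - <<'E'
from h import *
wrist('pale_brush_mid'); plan(640,0,27,13.6)
E
```

```text
time_s: 22.0
eef_pos: [0.64, 0.0025, 0.18]
ee_rot: [-0.002, -0.115, 0.993, 0.001]
ft_force: [-0.1, -0.8, 0.6]
grip_width: 0.075
time_s: 22.17
eef_pos: [0.6399, -0.0002, 0.1807]
ee_rot: [-0.002, -0.118, 0.993, 0.0]
ft_force: [0.1, 0.0, 0.6]
grip_width: 0.0753
pale_brush_mid 0.97 6146 z 55.8 rect [639.1  -0.9] [ 48.2 147. ] 13.9 circ [ 6.39e+02 -3.00e-01] 75.9
t 22.27 at [640.2  -0.9 181.5] xang -166.5 w 75.2 shift [ -0.3   0.8 154.5] turn -0.1
```

```bash
python3 -m creep '[0.001,0.0003,0.03,0,0,0,0.03,0,0,0,0.03,0,0,0,0.03,0,0,0,0.02,0,0,0,0.01,0,0,0,0.003,0,0,0,0,0]'
python3 -m creep '[0,0,0,0,0,0,0,0,0,0,0,0,0,0,0,0,0,0,0,0,0,0,0,0,0,0,0,0,0,0,0,0]' 0.95 30
python3 -m creep '[0,0,-0.02,0,0,0,-0.03,0,0,0,-0.04,0,0,0,-0.04,0,0,0,-0.02,0,0,0,0,0]'
python3 - <<'E'
from h import *
a=np.radians(-14);R=np.array([[np.cos(a),-np.sin(a)],[np.sin(a),np.cos(a)]]);c=np.array([485.7,324.9])
b=c+R@[0,-41]; print(b); plan(*b,34,166)
E
```

```text
time_s: 22.93
eef_pos: [0.6397, -0.0008, 0.0292]
ee_rot: [-0.0, -0.118, 0.993, 0.0]
ft_force: [0.5, 0.0, 1.3]
grip_width: 0.0752
time_s: 23.6
eef_pos: [0.6403, -0.0004, 0.0305]
ee_rot: [0.001, -0.119, 0.993, -0.0]
ft_force: [-0.3, 0.1, 5.6]
grip_width: 0.0478
time_s: 24.1
eef_pos: [0.6429, -0.0007, 0.1851]
ee_rot: [0.005, -0.119, 0.993, -0.001]
ft_force: [0.8, -0.1, -0.4]
grip_width: 0.0475
[475.78120228 285.11787522]
t 24.1 at [642.9  -0.7 185.1] xang -166.3 w 47.5 shift [ 96.2 317.7 149. ] turn 27.7
```

```bash
python3 -m creep '[0.0087,0.0289,0,0,0.0087,0.0289,0,0,0.0087,0.0289,0,0,0.0087,0.0289,0,0,0.0087,0.0289,0,0,0.0087,0.0289,0,0,0.0087,0.0289,0,0,0.0087,0.0289,0,0,0.0087,0.0289,0,0,0.0087,0.0289,0,0,0.0087,0.0289,0,6.9]'
python3 -m creep '[0,0,0,6.9,0,0,0,6.9,0,0,0,6.9,0,0,0,0,0,0,0,0]'
python3 - <<'E'
from h import *
wrist('pale_brush_mid','pics/w5.png'); wrist('green_tray',tray=True); wrist('polish_tin_mid'); plan(476.5,285,34,166)
E
```

```text
time_s: 25.02
eef_pos: [0.4694, 0.2864, 0.1773]
ee_rot: [-0.002, -0.058, 0.998, -0.001]
ft_force: [-0.7, 0.0, -0.9]
grip_width: 0.0476
time_s: 25.43
eef_pos: [0.4706, 0.2855, 0.1778]
ee_rot: [-0.001, 0.12, 0.993, -0.001]
ft_force: [-0.3, 0.7, -1.4]
grip_width: 0.0476
pale_brush_mid 0.8 17379 z 203.2 rect [469.8 285.8] [ 48.6 148.5] -13.9 circ [469.7 286.1] 76.5
green_tray 0.87 4852 z 5.6 rect [485.5 327.9] [161.9 182.5] -12.7 circ [485.7 324.6] 118.6
polish_tin_mid 0.64 3506 z 90.4 rect [448.4 372.6] [58.3 59.1] 25.4 circ [448.7 373.1] 30.0
t 25.73 at [471.6 285.6 179.3] xang 166.1 w 47.2 shift [ -5.    0.6 145.3] turn 0.1
```

View pics/w5.png

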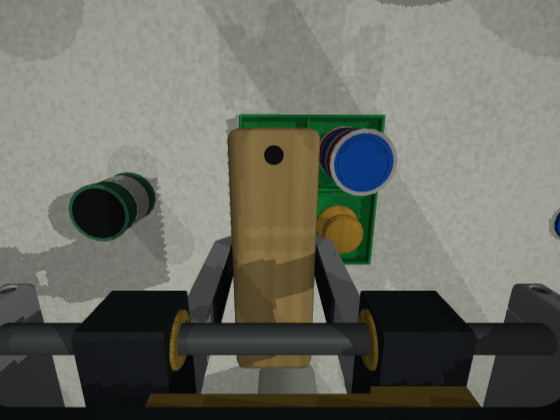

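The brush is level and aligned over the long bay, at (273,250). The polish tin (358,160) is upright in the square bay and the knob (340,230) is clear.

```bash
python3 -m creep '[-0.005,0.0003,0.03,0,0,0,0.03,0,0,0,0.03,0,0,0,0.02,0,0,0,0.015,0,0,0,0.008,0,0,0,0.004,0,0,0,0,0,0,0,0,0]'
python3 - <<'E'
from h import *
plan(477,285.1,34,166)
E
```

```text
time_s: 26.48
eef_pos: [0.4773, 0.2852, 0.0433]
ee_rot: [0.001, 0.121, 0.993, 0.0]
ft_force: [0.2, 0.3, 0.1]
grip_width: 0.0481
t 26.48 at [477.3 285.2  43.3] xang 166.1 w 48.1 shift [ 0.3 -0.2  9.3] turn 0.1
```

```bash
python3 -m creep '[0,0,0.004,0,0,0,0.004,0,0,0,0.002,0,0,0,0,0,0,0,0,0]'
python3 -m creep '[0,0,0,0,0,0,0,0,0,0,0,0,0,0,0,0]' 0.3
python3 -m creep '[0,0,-0.01,0,0,0,-0.02,0,0,0,-0.03,0,0,0,-0.03,0,0,0,-0.03,0,0,0,-0.03,0,0,0,-0.03,0,0,0,0,0]'
python3 - <<'E'
from h import *
wrist('pale_brush_mid'); wrist('polish_tin_mid'); wrist('green_tray',tray=True)
im,d=optics.camera('top'); cv2.imwrite('pics/top1.png',im[:,:,::-1])
for n in('spare_tin_mid','red_brush_mid','dark_brush_mid','wax_tin_mid'):
  r=optics.cut_out('top',n)
  if r:
    P=cloud('top',d,r[0]['region']);h=np.percentile(P[:,2],90);print(n,round(h*1000),rect(P[abs(P[:,2]-h)<.008]))
print(observe()['time_s'],observe()['eef_pos'])
E
```

```text
time_s: 26.9
eef_pos: [0.4773, 0.2853, 0.0344]
ee_rot: [0.001, 0.121, 0.993, 0.001]
ft_force: [-2.2, -0.6, 8.6]
grip_width: 0.048
time_s: 27.23
eef_pos: [0.4765, 0.2849, 0.0324]
ee_rot: [0.0, 0.121, 0.993, 0.0]
ft_force: [0.5, -0.1, -1.7]
grip_width: 0.0654
time_s: 27.9
eef_pos: [0.4798, 0.2865, 0.2196]
ee_rot: [0.005, 0.121, 0.993, 0.003]
ft_force: [0.5, 0.2, 0.1]
grip_width: 0.0657
pale_brush_mid 0.97 5127 z 59.8 rect [476.6 285.9] [ 48.3 148.1] -14.1 circ [476.2 285.1] 76.0
polish_tin_mid 0.88 2829 z 90.4 rect [448.6 372.9] [58.7 58.9] 53.9 circ [448.8 373.1] 30.1
green_tray 0.73 7897 z 4.8 rect [486.8 325.4] [167.1 182.9] -13.9 circ [487.8 326.4] 122.3
spare_tin_mid 72 (array([441.3, 115.2]), array([54.6, 58.5]), np.float32(-44.2))
red_brush_mid 57 (array([ 628.8, -133.5]), array([ 48.4, 148.1]), np.float32(1.7))
dark_brush_mid 60 (array([ 529.9, -361.7]), array([ 47.3, 149. ]), np.float32(-8.2))
wax_tin_mid 62 (array([ 494.1, -278.9]), array([56. , 57.6]), np.float32(-89.2))
28.45 [0.47622439 0.28478041 0.21173324]
```

View pics/top1.png

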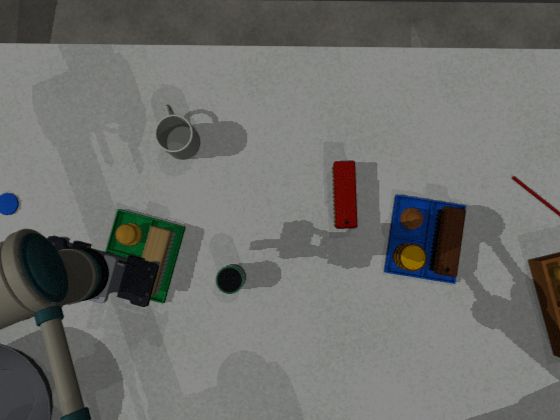

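All four items are in place. The spare tin (230,279), red brush (345,195) and mug (177,136) are at their original pixels, and the arm is clear.

```bash
python3 -c "
from plant import workorder
print(workorder.job_done())"
```

```text
the job is handed in; nothing more can be done
None
```

Both cleaning kits are made up and the job is handed in, at about 28.5 s of the 109 s allowed. The hand-in gives no verdict, so the results below are my own last camera checks.

| Item | Measured centre (mm) | Bay centre (mm) | Height of top (mm) | Angle to tray |
|---|---|---|---|---|
| Polish tin, green tray | 448.7, 373.0 | 449.0, 372.2 | 90 (89 if flat on the floor) | – |
| Pale brush, green tray | 476.6, 285.9 | 475.8, 285.1 | 60 (59) | about 0.1° |
| Wax tin, blue tray | 492.8, -281.2 | 492.1, -281.1 | 61 (60) | – |
| Dark brush, blue tray | 527.9, -364.7 | 527.4, -365.1 | 60 (59) | about 0.3° |

- **Left alone:** the spare tin and red brush were within about 2 mm of their first measurements. The mug was at the same pixel in the last top picture.
- **Forces:** the largest wrist force reported was about 9 N, as the pale brush was set down.
- **Disagreements:**
  - The side camera's first positions were about 4–9 mm off the top camera's. The wrist camera agreed with the top camera, so I used those.
  - The top camera at first labelled the spare tin as the mug, so I took the mug's start from the side view and from its pixel in the top view.
  - The last top-camera fits of the blue kit were about 2–3 mm off the wrist fits, well inside tolerance.

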